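# Put the four mixed-up bench things back on their own shadow plates

### The arm

A 6-joint arm with a two-finger parallel gripper is mounted at the origin on the work surface. World frame = base frame: x ahead of the robot, y to its left, z up, the work surface at z = 0. Lengths are in mm, angles in rad, forces in N, time in s.
With the tool pointing down it reaches from about 350 to 975 mm from the base axis. Payload 7.1 kg.
Tool frame: the origin (TCP) lies midway between the tips of the shut fingers; the grasp point (between the pads) lies 19 mm behind it (ctrl.grip_point_offset is the distance from the TCP to the grasp point, in mm); z points along the fingers, y is the line along which they close (so a half turn about z gives the same grasp; the last joint's range is limited). The gripper opens to 88 mm and grips with 3 to 60 N. Pads are 20 mm wide; open, the fingers measure 115 mm over their backs; the gripper's body (75 mm by 178 mm) begins 61 mm behind the grasp point.
Start: joints at [-1.354, 0.423, 1.63, -0, 1.089, -0.019], TCP at [146.032, -607.684, 222.675] pointing down, gripper open.
Joint ranges: [-3, 3], [-0.9, 2.11], [0.09, 2.58], [-1.31, 4.45], [0.11, 2.69], [-2.54, 2.54]. Speed limits (rad/s): [2.39, 2.39, 3.01, 3.14, 3.14, 3.14].

### API

Orientations are given as a rotation vector (axis times angle).
In Python, from workcell import get_obs, optics, close_job, spotter, ctrl gives the robot as it stands. The module is installed in compiled form; this text tells all that it offers.
- The arm moves only by the tool move_arm, never from a script. Its argument "rows" is a list of rows, each a list of 5 numbers: the shift along the tool's x, y, z in cm, then the turn about the tool's z in degrees, then the opening in per cent of the stroke, from 0 (shut) to 100 (fully open). A call has 1 to 10 rows; each row shifts and turns the commanded pose from where the row before left it, along the tool's axes as they then stand; what a row does not reach is not made up. A row lasts 1/8 s, in which the tool goes at most 62.5 mm and 10.7 degrees, less where a joint would pass 70% of its speed; a pose out of reach is approached as far as the arm can. A call with a gripper value outside its range is refused whole. The fingers move at their own pace and stop on an object; the grip force is fixed at half the most. Time passes only in rows, so rows that do not move let the fingers close. It gives the time, the measured TCP pose, the force, the opening and the grip force at its end, in the units of the state.
- get_obs(): the state, without advancing time (a new reading comes with each control period).
- optics.get_image(name): name is "side" or "top"; returns the picture (420x560x3 uint8, blue, green, red); there is no depth.
- optics.calibration(name): a dict with "camera_matrix" (3x3 intrinsics, pixels), "distortion" ([k1, k2, p1, p2, k3] as OpenCV has them; the pictures are not rectified), "xyz" and "orientation" of the camera in the world. Camera axes: x right, y down, z forward; pixel columns grow to the right and rows downward; lengths in mm; the calibration is good to about 2 mm. A picture is of the moment at which its call begins. calibration takes no time and is no camera call.
- close_job(): hands the job in; it is judged then, once.
Trained networks look in the newest picture that a camera, given by its name, has taken for a name from the list of things; names that differ only in an ending like _2 or _b are one class to them, and where a whole thing is asked for, a point or a joint stands for the part that bears it (a point fixed in the world has none). Each returns a list of dicts, best first, with "conf" (0 to 1); they miss things now and then, are a little off and sometimes report something else, mostly with a low value. They report only what shows in the picture. A call takes as long as a camera call. They do not tell look-alikes from the thing itself.
- spotter.find_in(camera, label): "point" ([column, row] in pixels, amid what is visible of it).
- spotter.regions_of(camera, label): "region" (420x560 bool, what is visible of it) and "point" ([column, row] in pixels, amid what is visible of it).
The state is a dict: "t": time; "qpos": joint angles; "qvel": joint speeds; "joint_torque": joint torques, N m; "ee_pos": TCP position; "orientation": TCP orientation; "ft_force": force on the tool from outside, world axes, zero at the start; "moment": the same for the moment, N m; "width": finger opening in mm; "grasp_force": force on a finger pad.
Only numpy, scipy, OpenCV 4.12 (cv2) and the standard library are available. Lean on these libraries where they do the work, as an engineer would, in place of code of your own. Each camera call takes 0.05 s, during which the arm holds its last target. There are 200 camera calls.

### The job

The wax jar, the feeler gauge case, the boxwood mallet and the walnut peg have each been put back on a wrong plate. Move each to the plate that carries its own black outline (jar green, gauge case red, mallet blue, peg yellow) and lay it squarely in that outline, the heads of the mallet and the peg at the head end of theirs; the bare cork mat is free for parking things on the way. Keep the jar upright and do not disturb the little varnish bottle.

Things in the scene. Friction and masses are not known exactly. Their poses are not given: they have to be found in the camera images.
- jar_mid (a point): White enamel jar of wax with a thin blue band, a closed round jar 54 mm across, 50 mm tall, standing upright; this point is its centre, 25 mm above its underside, z up its axis. It stands at the start on the blue or the yellow plate.
- case_mid (a point): Chrome feeler gauge case, a closed flat bar 110 (its x) x 28 (its y) x 20 mm; this point is its centre, 10 mm above its underside; z is up. Either end may lead. It lies at the start on the blue or the yellow plate.
- mallet_mid (a point): Pale boxwood mallet lying flat, 140 mm long along x: head 40 (x) x 60 (y) x 36 mm high at the +x end, centred 50 mm ahead of this point; square handle 18 x 18 mm from 30 mm ahead to 70 mm behind. This point: middle of the length, on the handle axis, 18 mm above the head's underside; grip the handle here across y. z up. Starts on the green or red plate, head roughly away from the robot.
- peg_mid (a point): Dark walnut krar peg lying flat, 130 mm long along x, 20 mm high: disc head 40 mm across at the +x end, centred 45 mm ahead of this point; straight shaft 18 mm wide (y), ending 65 mm behind. This point: middle of the length, 10 mm above the underside; grip the shaft here across y. z up. Starts on the green or red plate, head roughly away from the robot.
- jar_place (a point): Green plate, 160 (its x) x 84 x 6 mm, fixed on the bench, its x axis pointing roughly away from the robot (within 0.25 rad). It has a black disc, the jar's outline. This point is the centre of plate and outline, on the plate's top face.
- case_place (a point): Red plate, 160 (its x) x 84 x 6 mm, fixed on the bench, its x axis pointing roughly away from the robot (within 0.25 rad). It has a black oblong, the gauge case's outline, along x. This point is the centre of plate and outline, on the plate's top face.
- mallet_place (a point): Blue plate, 160 (its x) x 84 x 6 mm, fixed on the bench, its x axis pointing roughly away from the robot (within 0.25 rad). Mallet's outline in black, head at the +x end. This point: middle of the outline's HEAD, on the top face, 50 mm in +x from the plate's centre. The mallet is home with its mid point at -50 mm on this x axis (over the plate's centre), x axes pointing the same way.
- peg_place (a point): Yellow plate, 160 (its x) x 84 x 6 mm, fixed on the bench, its x axis pointing roughly away from the robot (within 0.25 rad). Peg's outline in black, disc head at the +x end. This point: middle of the outline's HEAD, on the top face, 45 mm in +x from the plate's centre. The peg is home with its mid point at -45 mm on this x axis (over the plate's centre), x axes pointing the same way.
- cork_top (a point): Bare cork mat with a white edge, 160 (its x) x 84 x 6 mm, fixed, empty at the start: the free spot. This point: centre of its top face. The mat and the four plates lie side by side, about 145 mm apart across the bench, in any order. Other low bystanders, none over 70 mm, lie just before and beyond them.
- varnish: Bystander: little amber glass varnish bottle with a black cap, 40 mm across, 68 mm tall, standing loose beyond the plates; origin at the centre of its underside, z up.
There are look-alikes about, which are no part of the job. There is more than one size of the part that bears jar_mid; the job needs the largest.

How it is judged:
By the outcome, as a careful person would: the job done as asked, in the order asked, and still so for the second after the job is handed in, with the robot touching nothing.
It also fails if it takes over 136 s, if anything falls off the work surface, if the arm or the gripper's body presses on something with over 40 N, if the wrist force passes 120 N, or if a joint passes its speed limit or range.

## Working session

There is one attempt and no reset: what is moved stays moved. The work goes in short steps, Python scripts to look and compute and a tool call to move; the robot and the scene stay as the last step left them, time stands still between calls to the robot, and variables do not carry over. Pictures are saved under pics/ and viewed, at most 14 in all, crops included, and the job is handed in when it is done.

Besides the shell and the picture viewer there is one more tool, called after "Emit:" in YAML: its name, and indented under it one key for each argument. move_arm: Moves the arm, as the interface text tells. Its arguments: {"type":"object","properties":{"rows":{"type":"array","items":{"type":"array","items":{"type":"number"}}}},"required":["rows"]}

```bash
mkdir -p pics
python3 - <<'E'
from workcell import get_obs, optics, spotter
import cv2
for n in("top","side"):
    cv2.imwrite(f"pics/{n}0.png",optics.get_image(n))
    c=optics.calibration(n);print(n,c)
    for l in ["jar_mid","case_mid","mallet_mid","peg_mid","jar_place","case_place","mallet_place","peg_place","cork_top","varnish"]:
        print(l,[(round(d["conf"],2),[round(float(x),1) for x in d["point"]]) for d in spotter.find_in(n,l)])
print(get_obs())
E
```

```text
top {'camera_matrix': array([[458.41054968,   0.        , 282.57483551],
       [  0.        , 458.41054968, 216.89356884],
       [  0.        ,   0.        ,   1.        ]]), 'distortion': array([0.00034753, 0.        , 0.        , 0.        , 0.        ]), 'xyz': array([ 399.69539296,   -3.47754007, 1009.57785656]), 'orientation': array([-2.1662105 ,  2.16415495, -0.10947821])}
jar_mid [(0.92, [283.4, 232.4]), (0.8, [207.0, 306.2]), (0.73, [348.8, 192.1]), (0.66, [317.5, 292.8])]
case_mid [(0.68, [348.0, 191.7])]
mallet_mid [(0.68, [413.4, 211.4])]
peg_mid [(0.84, [151.7, 224.6])]
jar_place [(0.98, [157.5, 231.1])]
case_place [(0.67, [413.1, 235.1])]
mallet_place [(0.62, [340.8, 188.3]), (0.62, [284.3, 241.0]), (0.59, [217.4, 187.9])]
peg_place [(0.97, [288.9, 242.5]), (0.42, [218.5, 186.7])]
cork_top [(0.7, [218.5, 187.5]), (0.56, [289.0, 241.1]), (0.28, [144.2, 133.0])]
varnish [(0.64, [147.6, 132.6])]
side {'camera_matrix': array([[500.73806441,   0.        , 286.16378267],
       [  0.        , 500.73806441, 214.22180524],
       [  0.        ,   0.        ,   1.        ]]), '
[... 597 characters left out ...]
ish [(0.72, [149.5, 261.6])]
{'t': 1.1, 'qpos': array([-1.35402187e+00,  4.23067957e-01,  1.62993626e+00, -1.01209399e-05,
        1.08862623e+00, -1.89980157e-02]), 'qvel': array([0.00185397, 0.00176552, 0.00117853, 0.00060842, 0.00025106,
       0.00025946]), 'joint_torque': array([-1.63407407e-03, -5.44593930e+01, -2.74048483e+01,  6.43325667e-02,
        1.67013297e-02,  1.56884425e-05]), 'ee_pos': array([ 146.01053124, -607.66085717,  222.68080932]), 'orientation': array([-3.11975097e+00, -3.69496326e-01,  1.98777201e-05]), 'ft_force': array([ 0.02089381, -0.32712028,  0.24945008]), 'moment': array([-0.00325965, -0.02014854, -0.00567219]), 'grasp_force': 0.0, 'width': 87.87858677399893}
```

View pics/top0.png

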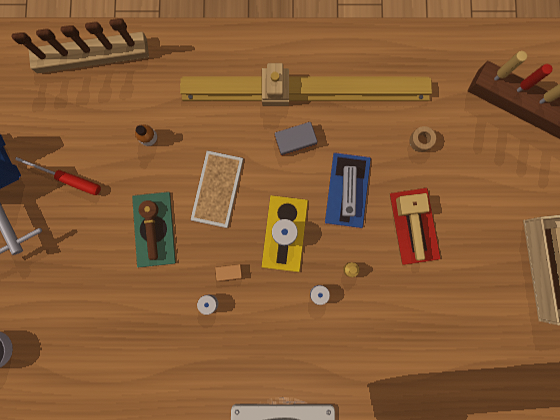

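View pics/side0.png

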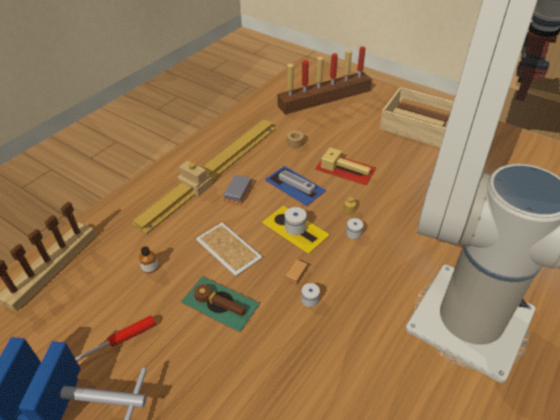

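The top picture shows:
- **Jar:** the large one is on yellow at (284,232). Two smaller look-alikes stand off the plates at (207,305) and (320,295).
- **Gauge case:** on blue at (348,191). The grey block at (296,138) is a look-alike.
- **Mallet:** on red at (413,215).
- **Peg:** on green at (151,228).
- **Cork mat:** empty at (218,188).
- **Varnish bottle:** at (147,133).

Next I'll fit model silhouettes and confirm the things in an enlarged crop.

```bash
cat > h.py <<'E'
import numpy as np, cv2
from scipy.spatial.transform import Rotation as R
from scipy.optimize import minimize
from workcell import get_obs, optics, spotter
S=4
class Cam:
    def __init__(s,n):
        c=optics.calibration(n); s.K=c["camera_matrix"]; s.d=c["distortion"]; s.p=c["xyz"]; s.R=R.from_rotvec(c["orientation"]).as_matrix()
    def proj(s,P):
        q=(np.asarray(P,float)-s.p)@s.R
        return cv2.projectPoints(q,np.zeros(3),np.zeros(3),s.K,s.d)[0][:,0]
    def back(s,uv,z):
        u=cv2.undistortPoints(np.array([[uv]],float),s.K,s.d)[0,0]
        r=s.R@np.array([u[0],u[1],1]); return s.p+r*(z-s.p[2])/r[2]
def box(x0,x1,y0,y1,z0,z1): return np.array([[x,y,z] for x in(x0,x1) for y in(y0,y1) for z in(z0,z1)],float)
def cyl(cx,r,z0,z1): return np.array([[cx+r*np.cos(a),r*np.sin(a),z] for a in np.linspace(0,6.28,40) for z in(z0,z1)])
M={"jar":[cyl(0,27,0,50)],"case":[box(-55,55,-14,14,0,20)],
 "mallet":[box(30,70,-30,30,0,36),box(-70,30,-9,9,9,27)],
 "peg":[cyl(45,20,0,20),box(-65,30,-9,9,0,20)],"plate":[box(-80,80,-42,42,-6,0)]}
def render(cam,parts,x,y,yaw,z0):
    im=np.zeros((420*S,560*S),np.uint8); c,s=np.cos(yaw),np.sin(yaw)
    for P in parts:
        W=np.c_[c*P[:,0]-s*P[:,1]+x,s*P[:,0]+c*P[:,1]+y,P[:,2]+z0]
        h=cv2.convexHull(((cam.proj(W)+.5)*S-.5).astype(np.float32))
        cv2.fillConvexPoly(im,np.round(h*16).astype(np.int32),255,shift=4)
    return cv2.resize(im,(560,420),interpolation=cv2.INTER_AREA)/255.
def fit(cams_masks,kind,z0,p0):
    f=lambda p:sum(1-np.minimum(r,m).sum()/np.maximum(r,m).sum() for c,m in cams_masks for r in [render(c,M[kind],p[0],p[1],p[2]/100,z0)])/len(cams_masks)
    best=None
    sim=np.array(p0)+np.array([[0,0,0],[12,0,0],[0,12,0],[0,0,12]])
    o=minimize(f,p0,method="Nelder-Mead",options=dict(initial_simplex=sim,xatol=.1,fatol=1e-4,maxiter=150))
    o=minimize(f,o.x,method="Nelder-Mead",options=dict(initial_simplex=o.x+np.array([[0,0,0],[-4,3,0],[3,4,0],[0,0,6]]),xatol=.1,fatol=1e-4,maxiter=100))
    return [round(float(v),1) for v in o.x[:2]]+[round(float(o.x[2])/100,3), round(1-o.fun,3)]
def region(cam,label,uv):
    ds=spotter.regions_of(cam,label)
    ds=[d for d in ds if np.hypot(*(np.array(d["point"])-uv))<25]
    return ds[0]["region"].astype(float) if ds else None
E
python3 - <<'E'
from h import *
im=optics.get_image("top"); T=Cam("top")
hsv=cv2.cvtColor(im,cv2.COLOR_BGR2HSV)
cr=cv2.resize(im[120:320,120:450],None,fx=2.4,fy=2.4,interpolation=cv2.INTER_CUBIC);cv2.imwrite("pics/crop1.png",cr)
for n,uv in dict(green=(154,229),red=(414,226),blue=(348,190),yellow=(285,233),cork=(217,189)).items():
    lab=dict(green="jar_place",red="case_place",blue="mallet_place",yellow="peg_place",cork="cork_top")[n]
    # colour based
    b,g,r=[im[...,i].astype(int) for i in range(3)]
    m={"green":(g>r+15)&(g>b),"red":(r>100)&(g<60)&(b<60),"blue":(b>r+30)&(b>g+20),"yellow":(r>150)&(g>130)&(b<90),"cork":(hsv[...,1]<60)&(hsv[...,2]>170)}[n].astype(np.uint8)
    box_=np.zeros_like(m);cv2.circle(box_,uv,48,1,-1);m=m*box_
    k,l,st,_=cv2.connectedComponentsWithStats(m); 
    m=np.isin(l,[i for i in range(1,k) if st[i,4]>12]).astype(np.uint8)
    m2=np.zeros_like(m);cv2.fillConvexPoly(m2,cv2.convexHull(cv2.findNonZero(m)),1)
    p=T.back(uv,6)
    print(n,m.sum(),fit([(T,m2.astype(float))],"plate",6,[p[0],p[1],0]))
C=Cam("side")
im2=optics.get_image("side")
for n,lab,ut,us in(("jar","jar_mid",(284,232),(295,219)),("case","case_mid",(348,191),(298,182)),("mallet","mallet_mid",(414,215),(337,161)),("peg","peg_mid",(151,228),(215,302))):
    p=T.back(ut,20)
    ms=[(c,region(k,lab,u)) for c,k,u in((T,"top",ut),(C,"side",us))]
    for q in (ms[:1],ms):
        if all(m is not None for _,m in q): print(n,[m.sum() for _,m in q],fit(q,n,6,[p[0],p[1],0]))
        else: print(n,"missing")
E
```

```text
green 1432 [479.0, 286.0, 0.104, np.float64(0.971)]
red 1386 [486.8, -288.8, 0.152, np.float64(0.979)]
blue 1422 [567.1, -142.8, -0.129, np.float64(0.976)]
yellow 1464 [471.1, -2.6, -0.117, np.float64(0.979)]
cork 472 [569.7, 148.4, -0.212, np.float64(0.965)]
jar [np.float64(533.0)] [470.3, -2.8, 0.076, np.float64(0.95)]
jar [np.float64(533.0), np.float64(594.0)] [470.3, -3.2, 0.104, np.float64(0.926)]
case [np.float64(692.0)] [563.7, -144.4, -0.047, np.float64(0.926)]
case [np.float64(692.0), np.float64(411.0)] [562.0, -144.7, -0.054, np.float64(0.894)]
mallet [np.float64(1080.0)] [482.7, -285.1, 0.114, np.float64(0.923)]
mallet [np.float64(1080.0), np.float64(537.0)] [482.3, -285.5, 0.112, np.float64(0.857)]
peg [np.float64(700.0)] [477.2, 289.1, 0.137, np.float64(0.89)]
peg missing
```

View pics/crop1.png

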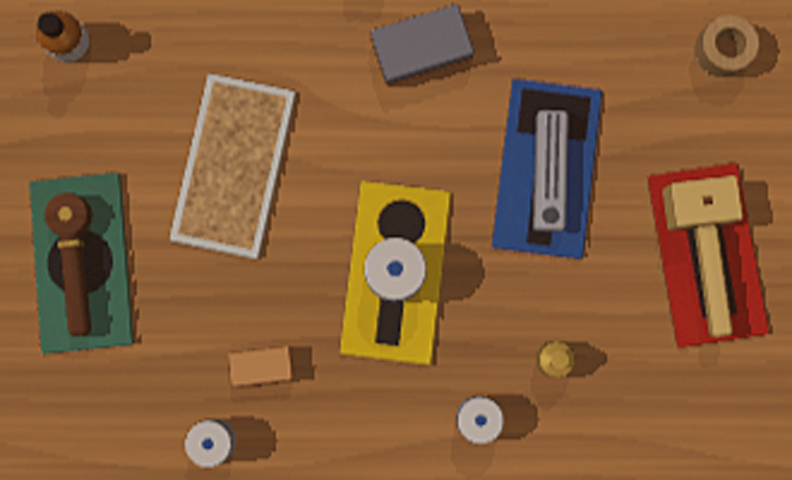

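Confirmed in the crop: the largest jar is the one on yellow at (394,268). The smaller jars at (208,443) and (480,420) are look-alikes. The fitted silhouettes agree with the sizes given. There are two swaps, each through the cork mat, and I'll start with the peg.

Emit:
move_arm:
  rows:
    - [5,0,0,0,60]
    - [5,0,0,0,60]
    - [5,0,0,0,60]
    - [5,0,0,0,60]
    - [5,0,0,0,60]
    - [5,0,0,0,60]
    - [1.65,-5.68,0,0,60]
    - [1.65,-5.68,0,0,60]
    - [1.65,-5.68,0,0,60]
    - [1.65,-5.68,0,0,60]

```text
t: 2.85
ee_pos: [448.8, -299.5, 222.8]
orientation: [3.12, 0.369, 0.001]
ft_force: [0.6, 0.7, 0.6]
width: 52.6
grasp_force: 0.0
```

Emit:
move_arm:
  rows:
    - [1.65,-5.68,0,0,60]
    - [1.65,-5.68,0,0,60]
    - [1.65,-5.68,0,0,60]
    - [1.65,-5.68,0,0,60]
    - [1.65,-5.68,0,0,60]
    - [1.65,-5.68,0,0,60]
    - [1.65,-5.68,0,0,60]
    - [1.65,-5.68,0,0,60]
    - [1.65,-5.68,0,0,60]
    - [1.65,-5.68,0,0,60]

```text
t: 4.1
ee_pos: [476.5, 291.7, 222.9]
orientation: [-3.12, -0.37, -0.001]
ft_force: [1.2, 0.2, 0.3]
width: 52.8
grasp_force: 0.0
```

```bash
cat > go.py <<'E'
import sys
from h import *
def pose():
    o=get_obs(); A=R.from_rotvec(o["orientation"]).as_matrix()
    return o,o["ee_pos"],np.arctan2(A[1,0],A[0,0]),A[2,2]
def plan(*a):
    x,y,z,yw=a
    o,p,w,zz=pose(); d=np.array([x,y])-p[:2]; c,s=np.cos(w),np.sin(w)
    print("t",round(o["t"],1),"at",p.round(1),"yaw",round(w,3),"zz",round(zz,4),"W",round(float(o["width"]),1),"F",round(float(o["grasp_force"]),1),"q1,6",o["qpos"][[0,5]].round(2))
    print("-> cm x %.2f y %.2f z %.2f turn %.1f"%((c*d[0]+s*d[1])/10,(s*d[0]-c*d[1])/10,(p[2]-z)/10,-np.degrees(yw-w)))
if __name__=="__main__": plan(*map(float,sys.argv[1:]))
E
python3 go.py 477 289 9 .13
```

```text
t 4.1 at [476.5 291.7 222.9] yaw 0.236 zz -1.0 W 52.8 F 0.0 q1,6 [0.53 1.86]
-> cm x -0.01 y 0.27 z 21.39 turn 6.1
```

Emit:
move_arm:
  rows:
    - [0,0.2,0,6.1,60]
    - [0,0,5,0,60]
    - [0,0,5,0,60]
    - [0,0,5,0,60]
    - [0,0,3,0,60]
    - [0,0,2,0,60]
    - [0,0,1.3,0,60]
    - [0,0,0,0,60]

```text
t: 5.1
ee_pos: [477.0, 287.6, 9.5]
orientation: [3.135, 0.203, -0.001]
ft_force: [-0.6, -0.6, 0.5]
width: 52.6
grasp_force: 0.0
```

```bash
python3 go.py 477 289 9 .13;python3 - <<'E'
from h import *
cv2.imwrite("pics/g1.png",cv2.resize(optics.get_image("side")[220:370,130:330],None,fx=3,fy=3))
E
```

```text
t 5.1 at [477.  287.6   9.5] yaw 0.129 zz -1.0 W 52.6 F 0.0 q1,6 [0.52 1.96]
-> cm x 0.02 y -0.14 z 0.05 turn -0.0
```

View pics/g1.png

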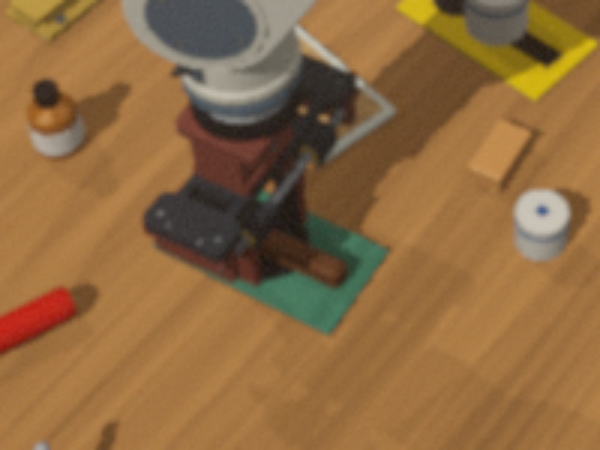

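The crop shows the fingers straddling the peg shaft, whose tail end shows at (320,262). Now I close.

Emit:
move_arm:
  rows:
    - [0,0,0,0,5]
    - [0,0,0,0,5]
    - [0,0,0,0,5]
    - [0,0,0,0,5]
    - [0,0,0,0,5]
    - [0,0,0,0,5]
    - [0,0,-2,0,5]
    - [0,0,-4,0,5]
    - [0,0,-4,0,5]
    - [0,0,0,0,5]

```text
t: 6.4
ee_pos: [479.1, 288.8, 113.6]
orientation: [-3.132, -0.203, -0.01]
ft_force: [-0.3, 0.6, -0.5]
width: 18.4
grasp_force: 30.0
```

```bash
python3 go.py 570 148 10 -.212
```

```text
t 6.4 at [479.1 288.8 113.6] yaw 0.129 zz -1.0 W 18.4 F 30.0 q1,6 [0.52 1.96]
-> cm x 7.20 y 15.14 z 10.36 turn 19.6
```

Emit:
move_arm:
  rows:
    - [2.4,5.05,0,0,5]
    - [2.4,5.05,0,0,5]
    - [2.4,5.05,0,0,5]
    - [0,0,0,9.8,5]
    - [0,0,0,9.8,5]
    - [0,0,5,0,5]
    - [0,0,0,0,5]
    - [0,0,0,0,5]

```text
t: 7.4
ee_pos: [568.0, 146.7, 60.2]
orientation: [3.124, -0.333, -0.001]
ft_force: [0.1, 0.0, -0.3]
width: 17.9
grasp_force: 30.0
```

```bash
python3 go.py 570 148 10.5 -.212
```

```text
t 7.4 at [568.  146.7  60.2] yaw -0.213 zz -1.0 W 17.9 F 30.0 q1,6 [0.23 2.02]
-> cm x 0.17 y -0.17 z 4.97 turn -0.0
```

Emit:
move_arm:
  rows:
    - [0.2,-0.2,3,0,5]
    - [0,0,1.5,0,5]
    - [0,0,0.5,0,5]
    - [0,0,0,0,5]
    - [0,0,0,0,50]
    - [0,0,0,0,50]
    - [0,0,0,0,50]
    - [0,0,-3,0,50]
    - [0,0,-5,0,60]
    - [0,0,-5,0,90]

```text
t: 8.65
ee_pos: [570.0, 148.1, 140.8]
orientation: [3.124, -0.334, -0.001]
ft_force: [1.5, 0.1, -0.3]
width: 59.2
grasp_force: 0.0
```

Emit:
move_arm:
  rows:
    - [0,0,-2,0,90]
    - [0,0,0,0,90]

```text
t: 8.9
ee_pos: [571.5, 148.5, 161.5]
orientation: [-3.123, 0.333, -0.006]
ft_force: [-1.0, -0.5, -0.1]
width: 77.8
grasp_force: 0.0
```

```bash
python3 go.py 470.4 -3 15 -.1
```

```text
t 8.9 at [571.5 148.5 161.5] yaw -0.213 zz -1.0 W 77.8 F 0.0 q1,6 [0.23 2.02]
-> cm x -6.68 y 16.94 z 14.65 turn -6.5
```

Emit:
move_arm:
  rows:
    - [-2.17,5.62,0,0,100]
    - [-2.17,5.62,0,0,100]
    - [-2.17,5.62,0,0,100]
    - [0,0,0,-6.5,100]
    - [0,0,0,0,100]
    - [0,0,0,0,100]

```text
t: 9.65
ee_pos: [471.1, -2.5, 159.0]
orientation: [-3.138, 0.158, 0.002]
ft_force: [-0.2, -0.1, -0.6]
width: 88.3
grasp_force: 0.0
```

```bash
python3 go.py 470.4 -3 15 -.1
python3 - <<'E'
from h import *
T=Cam("top");C=Cam("side")
a=optics.get_image("top");b=optics.get_image("side")
cv2.imwrite("pics/v2.png",np.hstack([cv2.resize(a[110:310,110:310],None,fx=2,fy=2),cv2.resize(b[150:350,160:360],None,fx=2,fy=2)]))
for c,k in((T,"top"),(C,"side")):
    u=c.proj([[570,148,16]])[0]
    m=region(k,"peg_mid",u); print(k,u, None if m is None else (m.sum(),fit([(c,m)],"peg",6,[570,148,-21])))
E
```

```text
t 9.7 at [471.1  -2.5 159. ] yaw -0.101 zz -1.0 W 88.3 F 0.0 q1,6 [-0.03  1.64]
-> cm x -0.06 y 0.06 z 14.40 turn -0.0
top [215.63657943 187.323173  ] (np.float64(632.0), [571.8, 149.0, -0.211, np.float64(0.878)])
side [226.73421611 244.71243752] (np.float64(445.0), [570.3, 146.2, -0.233, np.float64(0.807)])
```

View pics/v2.png

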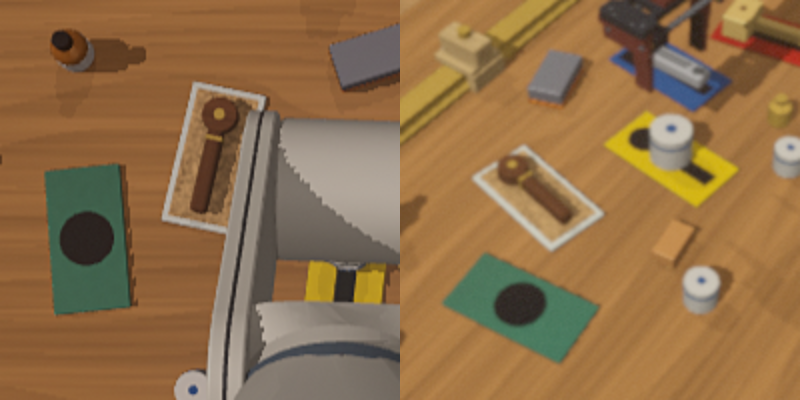

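The pictures show the peg lying squarely on the cork, and the green plate's disc clear. The camera-to-arm offset is about 1–2 mm, so I take the jar.

Emit:
move_arm:
  rows:
    - [0,0,5,0,100]
    - [0,0,4,0,100]
    - [0,0,3,0,100]
    - [0,0,2.4,0,100]
    - [0,0,0,0,5]
    - [0,0,0,0,5]
    - [0,0,0,0,5]
    - [0,0,0,0,5]
    - [0,0,0,0,5]
    - [0,0,0,0,5]

```text
t: 11.1
ee_pos: [471.9, -2.9, 16.6]
orientation: [-3.138, 0.156, -0.003]
ft_force: [-1.1, -0.2, 7.2]
width: 53.9
grasp_force: 30.0
```

```bash
python3 go.py 479 286 16 .104
python3 - <<'E'
from h import *
T=Cam("top"); im=optics.get_image("top")
m=(im.max(2)<55).astype(np.uint8); z=np.zeros_like(m); cv2.circle(z,(154,229),18,1,-1)
k,l,s,c=cv2.connectedComponentsWithStats(m*z); i=1+s[1:,4].argmax(); print(s[i],T.back(c[i],6))
E
```

```text
t 11.1 at [471.9  -2.9  16.6] yaw -0.099 zz -1.0 W 53.9 F 30.0 q1,6 [-0.03  1.64]
-> cm x -2.16 y -28.82 z 0.06 turn -11.7
[140 216  27  26 552] [479.55864618 285.96183564   6.        ]
```

Emit:
move_arm:
  rows:
    - [0,0,-3,0,5]
    - [0,0,-4,0,5]
    - [0,0,-3,0,5]
    - [-0.42,-5.76,0,0,5]
    - [-0.42,-5.76,0,0,5]
    - [-0.42,-5.76,0,0,5]
    - [-0.42,-5.76,0,0,5]
    - [-0.42,-5.76,0,0,5]
    - [0,0,0,-10,5]
    - [0,0,0,-1.7,5]

```text
t: 12.4
ee_pos: [478.1, 286.2, 115.5]
orientation: [3.137, 0.167, -0.001]
ft_force: [-0.7, 0.3, -2.5]
width: 53.6
grasp_force: 30.0
```

Emit:
move_arm:
  rows:
    - [0,0,4,0,5]
    - [0,0,2,0,5]
    - [0,0,0,0,5]
    - [0,0,0,0,5]

```text
t: 12.9
ee_pos: [479.3, 285.5, 56.4]
orientation: [-3.137, -0.162, -0.001]
ft_force: [0.6, 0.2, -1.5]
width: 53.7
grasp_force: 30.0
```

```bash
python3 go.py 480 286 16 .104
```

```text
t 12.9 at [479.3 285.5  56.4] yaw 0.103 zz -1.0 W 53.7 F 30.0 q1,6 [0.52 1.98]
-> cm x 0.08 y -0.04 z 4.04 turn -0.1
```

Emit:
move_arm:
  rows:
    - [0.1,0,2,0,5]
    - [0,0,1.5,0,5]
    - [0,0,0.5,0,5]
    - [0,0,0,0,5]
    - [0,0,0,0,5]
    - [0,0,0,0,5]

```text
t: 13.65
ee_pos: [479.2, 285.4, 16.2]
orientation: [3.136, 0.165, -0.002]
ft_force: [-4.0, -3.1, 13.7]
width: 53.6
grasp_force: 30.0
```

```bash
python3 go.py 480 286 16 .104
```

```text
t 13.7 at [479.2 285.4  16.2] yaw 0.105 zz -1.0 W 53.6 F 30.0 q1,6 [0.52 1.98]
-> cm x 0.09 y -0.05 z 0.02 turn 0.0
```

Contact at 13.7 N, so the jar is down. Release straight up, then go to the peg on the cork.

Emit:
move_arm:
  rows:
    - [0,0,0,0,100]
    - [0,0,0,0,100]
    - [0,0,0,0,100]
    - [0,0,0,0,100]
    - [0,0,-2,0,100]
    - [0,0,-4,0,100]
    - [0,0,-5,0,80]
    - [0,0,-4,0,60]
    - [0,0,0,0,60]
    - [0,0,0,0,60]

```text
t: 14.9
ee_pos: [479.4, 285.7, 166.0]
orientation: [-3.137, -0.165, -0.0]
ft_force: [-0.5, -0.4, -0.3]
width: 53.9
grasp_force: 0.0
```

```bash
python3 go.py 570.5 148 9.5 -.212
```

```text
t 14.9 at [479.4 285.7 166. ] yaw 0.105 zz -1.0 W 53.9 F 0.0 q1,6 [0.52 1.98]
-> cm x 7.61 y 14.65 z 15.65 turn 18.2
```

Emit:
move_arm:
  rows:
    - [2.54,4.88,0,0,60]
    - [2.54,4.88,0,0,60]
    - [2.53,4.89,0,0,60]
    - [0,0,0,9.1,60]
    - [0,0,0,9.1,60]
    - [0,0,5,0,60]
    - [0,0,5,0,60]
    - [0,0,3,0,60]
    - [0,0,0,0,60]
    - [0,0,0,0,60]

```text
t: 16.15
ee_pos: [570.9, 148.2, 35.9]
orientation: [3.124, -0.334, -0.0]
ft_force: [-0.2, 0.3, 0.5]
width: 52.8
grasp_force: 0.0
```

```bash
python3 go.py 570.5 148 9.5 -.212
python3 - <<'E'
from h import *
a=optics.get_image("top");b=optics.get_image("side")
cv2.imwrite("pics/v3.png",np.hstack([cv2.resize(a[130:300,110:310],None,fx=2,fy=2),cv2.resize(b[180:350,140:340],None,fx=2,fy=2)]))
T=Cam("top")
m=region("top","jar_mid",T.proj([[479.5,286,31]])[0]); print(m is not None and fit([(T,m)],"jar",6,[479,286,0]))
E
```

```text
t 16.1 at [570.9 148.2  35.9] yaw -0.213 zz -1.0 W 52.8 F 0.0 q1,6 [0.23 2.02]
-> cm x -0.03 y 0.03 z 2.64 turn -0.0
False
```

View pics/v3.png

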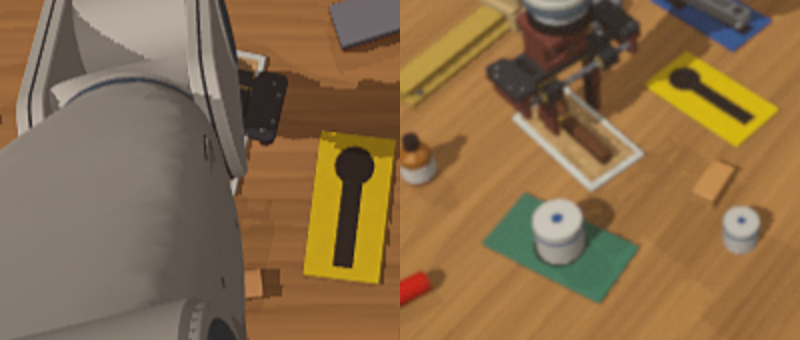

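The picture shows the jar standing upright on green's disc, with the fingers straddling the peg. Yellow's outline is clear, so I fit it while gripping the peg.

Emit:
move_arm:
  rows:
    - [0,0,1.6,0,60]
    - [0,0,1,0,60]
    - [0,0,0,0,5]
    - [0,0,0,0,5]
    - [0,0,0,0,5]
    - [0,0,0,0,5]
    - [0,0,0,0,5]
    - [0,0,-4,0,5]
    - [0,0,-6,0,5]
    - [0,0,0,0,5]

```text
t: 17.55
ee_pos: [574.0, 149.0, 114.2]
orientation: [-3.121, 0.333, -0.013]
ft_force: [-0.2, 0.1, -1.3]
width: 17.9
grasp_force: 30.0
```

```bash
python3 - <<'E'
from h import *
T=Cam("top"); im=optics.get_image("top")
M["pegflat"]=[cyl(45,20,-.5,0),box(-65,30,-9,9,-.5,0)]
m=(im.max(2)<75).astype(np.uint8); z=np.zeros_like(m)
h=T.proj([[471.1+a*np.cos(-.117)-b*np.sin(-.117),-2.6+a*np.sin(-.117)+b*np.cos(-.117),6] for a,b in((75,37),(75,-37),(-75,-37),(-75,37))])
cv2.fillConvexPoly(z,h.astype(np.int32),1); m=m*z; print(m.sum(),fit([(T,m.astype(float))],"pegflat",6,[471,-2.6,-12]))
E
python3 go.py 471 -2.6 10 -.117
```

```text
672 [470.6, -3.3, -0.112, np.float64(0.912)]
t 17.6 at [572.2 148.5 111.8] yaw -0.213 zz -1.0 W 17.8 F 30.0 q1,6 [0.23 2.02]
-> cm x -6.70 y 16.91 z 10.18 turn -5.5
```

Emit:
move_arm:
  rows:
    - [-2.22,5.62,0,0,5]
    - [-2.22,5.62,0,0,5]
    - [-2.21,5.63,0,0,5]
    - [0,0,0,-5.6,5]
    - [0,0,5,0,5]
    - [0,0,2,0,5]
    - [0,0,0,0,5]
    - [0,0,0,0,5]
    - [0,0,0,0,5]

```text
t: 18.73
ee_pos: [470.7, -2.6, 40.4]
orientation: [-3.136, 0.18, -0.002]
ft_force: [0.1, -0.3, -0.8]
width: 17.7
grasp_force: 30.0
```

```bash
python3 go.py 470 -2.8 10 -.115
```

```text
t 18.7 at [470.7  -2.6  40.4] yaw -0.115 zz -1.0 W 17.7 F 30.0 q1,6 [-0.03  1.65]
-> cm x -0.07 y 0.03 z 3.04 turn 0.0
```

Emit:
move_arm:
  rows:
    - [-0.05,0,2,0,5]
    - [0,0,1,0,5]
    - [0,0,0,0,5]
    - [0,0,0,0,5]
    - [0,0,0,0,50]
    - [0,0,0,0,50]
    - [0,0,0,0,50]
    - [0,0,-3,0,50]
    - [0,0,-6,0,60]
    - [0,0,-6,0,60]

```text
t: 19.98
ee_pos: [469.1, -2.6, 161.1]
orientation: [3.136, -0.181, -0.002]
ft_force: [0.5, 0.0, -0.0]
width: 52.8
grasp_force: 0.0
```

```bash
python3 go.py 482.7 -285.3 14 .113
```

```text
t 20.0 at [469.1  -2.6 161.1] yaw -0.115 zz -1.0 W 52.8 F 0.0 q1,6 [-0.03  1.65]
-> cm x 4.59 y 27.93 z 14.71 turn -13.1
```

Emit:
move_arm:
  rows:
    - [0.92,5.59,0,0,60]
    - [0.92,5.59,0,0,60]
    - [0.92,5.59,0,0,60]
    - [0.92,5.59,0,0,60]
    - [0.92,5.59,0,0,60]
    - [0,0,0,-6.6,60]
    - [0,0,0,-6.5,60]
    - [0,0,5,0,60]
    - [0,0,0,0,60]
    - [0,0,0,0,60]

```text
t: 21.22
ee_pos: [483.5, -285.7, 110.5]
orientation: [3.136, 0.178, 0.0]
ft_force: [0.5, -0.6, 0.6]
width: 52.5
grasp_force: 0.0
```

```bash
python3 go.py 482.7 -285.3 12 .113
python3 - <<'E'
from h import *
T=Cam("top");C=Cam("side");a=optics.get_image("top");b=optics.get_image("side")
cv2.imwrite("pics/v4.png",np.hstack([cv2.resize(a[150:320,110:310],None,fx=2,fy=2),cv2.resize(b[180:350,170:370],None,fx=2,fy=2)]))
for n,l,x,y in(("jar","jar_mid",479.5,286),("peg","peg_mid",471,-3)):
  for c,k in((T,"top"),(C,"side")):
    m=region(k,l,c.proj([[x,y,20]])[0]); print(n,k,m is not None and fit([(c,m)],n,6,[x,y,-11]))
E
```

```text
t 21.2 at [ 483.5 -285.7  110.5] yaw 0.114 zz -1.0 W 52.5 F 0.0 q1,6 [-0.55  0.9 ]
-> cm x -0.08 y -0.05 z 9.85 turn 0.0
jar top [478.3, 286.8, -0.098, np.float64(0.949)]
jar side [477.2, 283.4, -0.022, np.float64(0.905)]
peg top [468.8, -2.1, -0.11, np.float64(0.905)]
peg side [470.6, -4.5, -0.138, np.float64(0.778)]
```

View pics/v4.png

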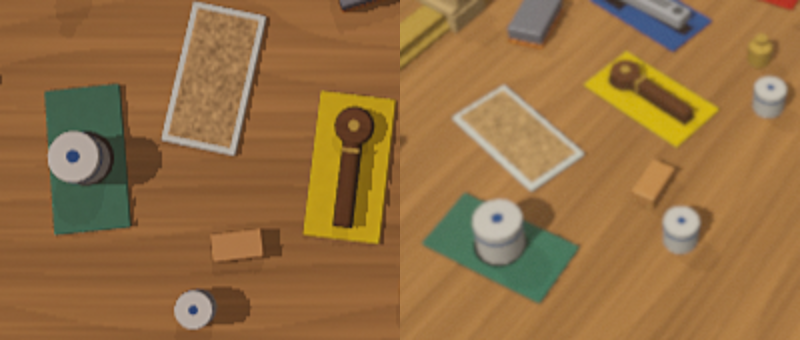

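The picture shows the jar centred over green's disc and the peg in yellow's outline, both within about 2 mm. Now the mallet.

Emit:
move_arm:
  rows:
    - [-0.05,-0.05,5,0,60]
    - [0,0,3,0,60]
    - [0,0,1.8,0,60]
    - [0,0,0,0,5]
    - [0,0,0,0,5]
    - [0,0,0,0,5]
    - [0,0,0,0,5]
    - [0,0,0,0,5]
    - [0,0,0,0,5]

```text
t: 22.65
ee_pos: [483.2, -285.5, 12.5]
orientation: [3.136, 0.178, 0.002]
ft_force: [-0.9, 0.4, 5.8]
width: 17.7
grasp_force: 30.0
```

```bash
python3 go.py 569.7 148.4 12.5 -.212
```

```text
t 22.6 at [ 483.2 -285.5   12.5] yaw 0.114 zz -1.0 W 17.7 F 30.0 q1,6 [-0.55  0.9 ]
-> cm x 13.51 y -42.13 z -0.00 turn 18.7
```

Emit:
move_arm:
  rows:
    - [0,0,-3,0,5]
    - [0,0,-5,0,5]
    - [0,0,-4,0,5]
    - [1.69,-5.27,0,0,5]
    - [1.69,-5.27,0,0,5]
    - [1.69,-5.27,0,0,5]
    - [1.69,-5.27,0,0,5]
    - [1.69,-5.27,0,0,5]
    - [1.69,-5.27,0,0,5]
    - [1.69,-5.27,0,0,5]

```text
t: 23.9
ee_pos: [558.2, 96.6, 131.5]
orientation: [3.136, 0.178, -0.001]
ft_force: [0.0, -1.2, -2.6]
width: 17.8
grasp_force: 30.0
```

Emit:
move_arm:
  rows:
    - [1.69,-5.24,0,0,5]
    - [0,0,0,9.4,5]
    - [0,0,0,9.3,5]
    - [0,0,5,0,5]
    - [0,0,3,0,5]
    - [0,0,0,0,5]
    - [0,0,0,0,5]
    - [0,0,0,0,5]

```text
t: 24.9
ee_pos: [570.4, 149.0, 53.2]
orientation: [-3.123, 0.334, -0.004]
ft_force: [0.2, -0.3, -1.2]
width: 17.4
grasp_force: 30.0
```

```bash
python3 go.py 569.7 148.4 12.5 -.212
```

```text
t 24.9 at [570.4 149.   53.2] yaw -0.213 zz -1.0 W 17.4 F 30.0 q1,6 [0.24 2.02]
-> cm x -0.05 y 0.08 z 4.07 turn -0.0
```

Emit:
move_arm:
  rows:
    - [0,0,2.5,0,5]
    - [0,0,1.5,0,5]
    - [0,0,0,0,5]
    - [0,0,0,0,5]
    - [0,0,0,0,50]
    - [0,0,0,0,50]
    - [0,0,0,0,50]
    - [0,0,-4,0,50]
    - [0,0,-6,0,60]
    - [0,0,-5,0,70]

```text
t: 26.15
ee_pos: [569.4, 148.8, 163.7]
orientation: [-3.124, 0.334, -0.001]
ft_force: [-0.1, 0.3, -0.1]
width: 58.7
grasp_force: 0.0
```

```bash
python3 go.py 563.5 -144.4 10 -.05
```

```text
t 26.1 at [569.4 148.8 163.7] yaw -0.213 zz -1.0 W 58.7 F 0.0 q1,6 [0.24 2.02]
-> cm x 5.61 y 28.79 z 15.37 turn -9.3
```

Emit:
move_arm:
  rows:
    - [1.12,5.75,0,0,70]
    - [1.12,5.75,0,0,70]
    - [1.12,5.75,0,0,70]
    - [1.12,5.75,0,0,70]
    - [1.12,5.75,0,0,70]
    - [0,0,0,-9.3,70]
    - [0,0,5,0,70]
    - [0,0,3,0,70]
    - [0,0,0,0,70]
    - [0,0,0,0,70]

```text
t: 27.4
ee_pos: [564.1, -144.2, 82.7]
orientation: [3.14, -0.079, 0.002]
ft_force: [-0.3, -0.6, 0.2]
width: 61.1
grasp_force: 0.0
```

```bash
python3 go.py 563.5 -144.4 10 -.05
python3 - <<'E'
from h import *
T=Cam("top");C=Cam("side");a=optics.get_image("top");b=optics.get_image("side")
cv2.imwrite("pics/v5.png",np.hstack([cv2.resize(a[140:310,270:470],None,fx=2,fy=2),cv2.resize(b[110:280,200:400],None,fx=2,fy=2)]))
M["flat"]=[box(-55,55,-14,14,-.5,0)]
m=(a.max(2)<70).astype(np.uint8); z=np.zeros_like(m); w=.152
h=T.proj([[486.8+i*np.cos(w)-j*np.sin(w),-288.8+i*np.sin(w)+j*np.cos(w),6] for i,j in((75,37),(75,-37),(-75,-37),(-75,37))])
cv2.fillConvexPoly(z,h.astype(np.int32),1); m=m*z; print(m.sum(),fit([(T,m.astype(float))],"flat",6,[487,-288,15]))
for n,l,x,y in(("mallet","mallet_mid",570,149),):
  for c,k in((T,"top"),(C,"side")):
    m=region(k,l,c.proj([[x+10,y,20]])[0]); print(n,k,m is not None and fit([(c,m)],n,6,[x,y,-21]))
E
```

```text
t 27.4 at [ 564.1 -144.2   82.7] yaw -0.05 zz -1.0 W 61.1 F 0.0 q1,6 [-0.27  1.35]
-> cm x -0.06 y 0.03 z 7.27 turn -0.0
12 [487.0, -288.0, 0.15, np.float64(0.0)]
mallet top [569.5, 150.3, -0.214, np.float64(0.902)]
mallet side [567.8, 147.0, -0.197, np.float64(0.892)]
```

View pics/v5.png

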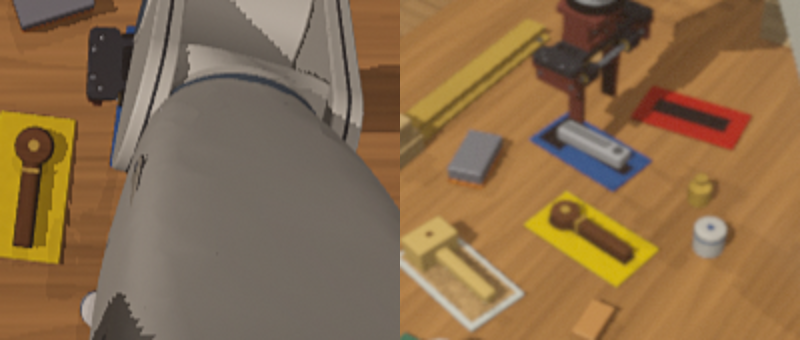

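The picture shows the mallet on the cork, red's outline clear, and the gripper above the case on blue. Now I grip the case.

Emit:
move_arm:
  rows:
    - [0,0,4,0,70]
    - [0,0,2.2,0,70]
    - [0,0,1,0,70]
    - [0,0,0,0,5]
    - [0,0,0,0,5]
    - [0,0,0,0,5]
    - [0,0,0,0,5]
    - [0,0,0,0,5]
    - [0,0,0,0,5]
    - [0,0,0,0,5]

```text
t: 28.85
ee_pos: [563.8, -144.2, 10.4]
orientation: [3.14, -0.079, 0.002]
ft_force: [-1.6, -0.1, 6.4]
width: 27.6
grasp_force: 30.0
```

```bash
python3 go.py 486.8 -288.8 10.5 .152
```

```text
t 28.9 at [ 563.8 -144.2   10.4] yaw -0.05 zz -1.0 W 27.6 F 30.0 q1,6 [-0.27  1.35]
-> cm x -6.97 y 14.83 z -0.01 turn -11.6
```

Emit:
move_arm:
  rows:
    - [0,0,-4,0,5]
    - [0,0,-4,0,5]
    - [-2.32,4.94,0,0,5]
    - [-2.32,4.94,0,0,5]
    - [-2.33,4.95,0,0,5]
    - [0,0,0,-5.8,5]
    - [0,0,0,-5.8,5]
    - [0,0,4,0,5]
    - [0,0,0,0,5]
    - [0,0,0,0,5]

```text
t: 30.1
ee_pos: [486.4, -288.6, 50.2]
orientation: [-3.132, -0.238, 0.0]
ft_force: [-0.8, -0.3, -0.7]
width: 27.7
grasp_force: 30.0
```

```bash
python3 - <<'E'
from h import *
T=Cam("top");C=Cam("side");a=optics.get_image("top");b=optics.get_image("side")
def outl(c,im,kind,x,y,w,thr):
    m=(im.max(2)<thr).astype(np.uint8); z=np.zeros_like(m)
    h=c.proj([[x+i*np.cos(w)-j*np.sin(w),y+i*np.sin(w)+j*np.cos(w),6] for i,j in((76,38),(76,-38),(-76,-38),(-76,38))])
    cv2.fillConvexPoly(z,h.astype(np.int32),1); m=m*z; print(m.sum(),fit([(c,m.astype(float))],kind,6,[x,y,w*100]))
M["mf"]=[box(30,70,-30,30,-.5,0),box(-70,30,-9,9,-.5,0)]
outl(T,a,"mf",567,-143,-.129,70); outl(C,b,"mf",567,-143,-.129,70)
E
python3 go.py 486.8 -288.8 10.5 .152
```

```text
975 [567.1, -143.5, -0.137, np.float64(0.885)]
325 [567.7, -146.0, -0.136, np.float64(0.884)]
t 30.2 at [ 486.9 -289.    50.8] yaw 0.152 zz -1.0 W 27.8 F 30.0 q1,6 [-0.56  0.86]
-> cm x -0.01 y -0.02 z 4.03 turn 0.0
```

Emit:
move_arm:
  rows:
    - [0,0,2.5,0,5]
    - [0,0,1.5,0,5]
    - [0,0,0,0,5]
    - [0,0,0,0,5]
    - [0,0,0,0,65]
    - [0,0,0,0,65]
    - [0,0,0,0,65]
    - [0,0,-4,0,65]
    - [0,0,-6,0,65]
    - [0,0,-5,0,65]

```text
t: 31.45
ee_pos: [486.3, -288.7, 161.7]
orientation: [3.132, 0.238, 0.001]
ft_force: [1.4, -0.7, -0.1]
width: 57.2
grasp_force: 0.0
```

```bash
python3 go.py 569.7 149 12.5 -.212
```

```text
t 31.4 at [ 486.3 -288.7  161.7] yaw 0.152 zz -1.0 W 57.2 F 0.0 q1,6 [-0.56  0.86]
-> cm x 14.87 y -42.00 z 14.92 turn 20.9
```

Emit:
move_arm:
  rows:
    - [1.86,-5.25,0,0,60]
    - [1.86,-5.25,0,0,60]
    - [1.86,-5.25,0,0,60]
    - [1.86,-5.25,0,0,60]
    - [1.86,-5.25,0,0,60]
    - [1.86,-5.25,0,0,60]
    - [1.86,-5.25,0,0,60]
    - [1.85,-5.25,0,0,60]
    - [0,0,0,10.4,60]
    - [0,0,0,10.4,60]

```text
t: 32.7
ee_pos: [569.4, 150.1, 159.5]
orientation: [3.123, -0.337, -0.0]
ft_force: [-0.4, -0.4, -1.0]
width: 52.5
grasp_force: 0.0
```

Emit:
move_arm:
  rows:
    - [0,0,5,0,60]
    - [0,0,4,0,60]
    - [0,0,0,0,60]
    - [0,0,0,0,60]

```text
t: 33.2
ee_pos: [570.4, 149.2, 70.8]
orientation: [-3.124, 0.331, -0.002]
ft_force: [0.6, -0.1, -0.4]
width: 52.7
grasp_force: 0.0
```

```bash
python3 go.py 569.5 149 12.5 -.212
python3 - <<'E'
from h import *
T=Cam("top");C=Cam("side");a=optics.get_image("top");b=optics.get_image("side")
cv2.imwrite("pics/v6.png",np.hstack([cv2.resize(a[150:320,270:470],None,fx=2,fy=2),cv2.resize(b[110:280,200:400],None,fx=2,fy=2)]))
n,l,x,y=("case","case_mid",487,-289)
for c,k in((T,"top"),(C,"side")):
    m=region(k,l,c.proj([[x,y,20]])[0]); print(n,k,m is not None and fit([(c,m)],n,6,[x,y,15]))
E
```

```text
t 33.2 at [570.4 149.2  70.8] yaw -0.211 zz -1.0 W 52.7 F 0.0 q1,6 [0.24 2.02]
-> cm x -0.08 y 0.04 z 5.83 turn 0.1
case top [485.8, -288.3, 0.152, np.float64(0.908)]
case side [484.6, -292.2, 0.152, np.float64(0.88)]
```

View pics/v6.png

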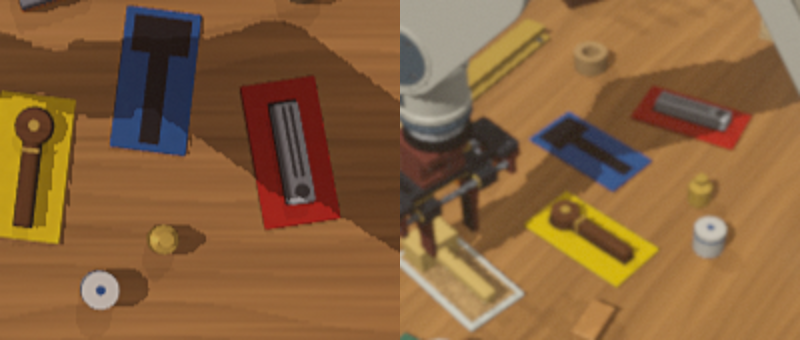

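The picture shows the case squarely on red at (291,150) and blue empty. Now the mallet goes from the cork to blue.

Emit:
move_arm:
  rows:
    - [-0.05,0,3,0,60]
    - [0,0,2,0,60]
    - [0,0,0.8,0,60]
    - [0,0,0,0,5]
    - [0,0,0,0,5]
    - [0,0,0,0,5]
    - [0,0,0,0,5]
    - [0,0,0,0,5]
    - [0,0,0,0,5]
    - [0,0,0,0,5]

```text
t: 34.65
ee_pos: [569.4, 149.2, 12.1]
orientation: [-3.124, 0.331, -0.001]
ft_force: [-0.2, -0.3, 5.8]
width: 17.6
grasp_force: 30.0
```

```bash
python3 go.py 567.3 -143.4 12.5 -.133
```

```text
t 34.6 at [569.4 149.2  12.1] yaw -0.211 zz -1.0 W 17.6 F 30.0 q1,6 [0.24 2.02]
-> cm x 5.92 y 28.66 z -0.04 turn -4.5
```

Emit:
move_arm:
  rows:
    - [0,0,-4,0,5]
    - [0,0,-4,0,5]
    - [0,0,-2,0,5]
    - [1.18,5.73,0,0,5]
    - [1.18,5.73,0,0,5]
    - [1.18,5.73,0,0,5]
    - [1.18,5.73,0,0,5]
    - [1.2,5.74,0,0,5]
    - [0,0,0,-4.5,5]
    - [0,0,5,0,5]

```text
t: 35.9
ee_pos: [569.9, -145.6, 63.9]
orientation: [3.133, -0.21, 0.012]
ft_force: [-0.2, -0.8, -1.2]
width: 17.6
grasp_force: 30.0
```

Emit:
move_arm:
  rows:
    - [0,0,1,0,5]
    - [0,0,0,0,5]
    - [0,0,0,0,5]
    - [0,0,0,0,5]

```text
t: 36.4
ee_pos: [567.9, -143.5, 53.0]
orientation: [3.134, -0.207, 0.003]
ft_force: [-0.1, 0.4, -1.6]
width: 17.2
grasp_force: 30.0
```

```bash
python3 go.py 567.3 -143.4 12.5 -.133
```

```text
t 36.4 at [ 567.9 -143.5   53. ] yaw -0.132 zz -1.0 W 17.2 F 30.0 q1,6 [-0.27  1.44]
-> cm x -0.06 y -0.00 z 4.05 turn 0.1
```

Emit:
move_arm:
  rows:
    - [-0.05,0,2.5,0,5]
    - [0,0,1.5,0,5]
    - [0,0,0,0,5]
    - [0,0,0,0,5]
    - [0,0,0,0,50]
    - [0,0,0,0,50]
    - [0,0,0,0,50]
    - [0,0,-4,0,50]
    - [0,0,-6,0,60]
    - [0,0,-6,0,60]

```text
t: 37.65
ee_pos: [566.1, -143.3, 173.2]
orientation: [-3.135, 0.208, 0.001]
ft_force: [0.9, -0.1, 0.1]
width: 52.4
grasp_force: 0.0
```

Emit:
move_arm:
  rows:
    - [-1,6,-1,0,60]
    - [-1,6,-1,0,60]
    - [-1,6,-1,0,60]
    - [-1,6,-1,0,60]
    - [-1,6,-1,0,60]
    - [-1,6,-1,0,60]
    - [-1,6,0,0,60]
    - [0,0,0,0,60]
    - [0,0,0,0,60]

```text
t: 38.78
ee_pos: [441.3, -549.9, 231.1]
orientation: [-3.133, 0.209, 0.001]
ft_force: [1.3, 1.4, -0.4]
width: 52.5
grasp_force: 0.0
```

Run:
```python
from h import *
T=Cam("top");C=Cam("side");a=optics.get_image("top");b=optics.get_image("side")
cv2.imwrite("pics/v7.png",cv2.resize(a[110:310,110:450],None,fx=2.3,fy=2.3,interpolation=cv2.INTER_CUBIC))
for n,l,x,y,w in(("mallet","mallet_mid",567,-143,-13),("case","case_mid",487,-289,15),("peg","peg_mid",471,-3,-11),("jar","jar_mid",479.5,286,0)):
  for c,k in((T,"top"),(C,"side")):
    m=region(k,l,c.proj([[x+5,y,20]])[0]); print(n,k,m is not None and fit([(c,m)],n,6,[x,y,w]))
print([d["point"] for d in spotter.find_in("top","varnish")],get_obs()["t"])
```

```text
mallet top [567.0, -143.1, -0.133, np.float64(0.937)]
mallet side [564.1, -144.7, -0.131, np.float64(0.901)]
case top False
case side [483.7, -291.0, 0.115, np.float64(0.885)]
peg top [470.4, -2.1, -0.12, np.float64(0.904)]
peg side [468.4, -4.6, -0.112, np.float64(0.884)]
jar top [478.7, 286.8, 0.075, np.float64(0.925)]
jar side [476.2, 283.7, 0.078, np.float64(0.949)]
[[146.7, 134.5]] 39.325
```

View pics/v7.png

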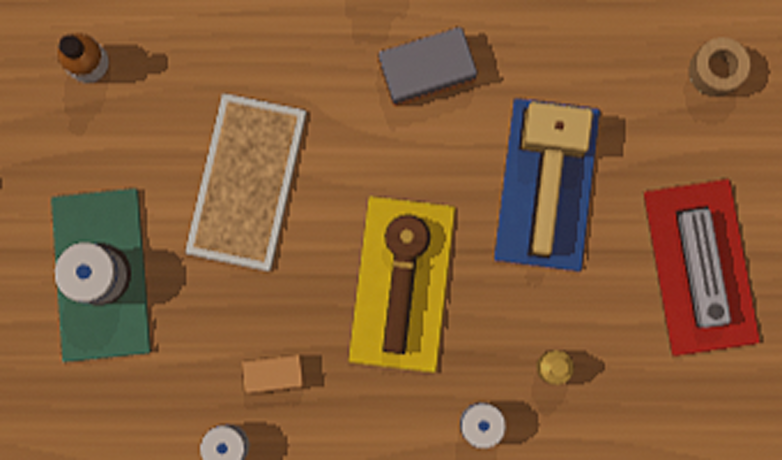

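The final view has all four things on their own plates: jar at (90,272), peg at (402,285), mallet at (552,178), case at (705,268). The fits put them within about 2 mm. The varnish bottle is where it was, and the arm is clear. Handing in.

```bash
python3 -c "
from workcell import close_job
print(close_job())"
```

```text
the job is handed in; nothing more can be done
None
```

The jar, gauge case, mallet and peg are each lying in their own outlines, within about 2 mm by the top-camera fits, with the varnish bottle undisturbed; I handed the job in at about 39 s, and no verdict was shown.

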